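# Set the bench for an eight-channel pipetting run

## Robot

A 6-joint arm with a two-finger parallel gripper is mounted at the origin on the work surface. World frame = base frame: x ahead of the robot, y to its left, z up, the work surface at z = 0. Lengths are in m, angles in rad, forces in N, time in s.
With the tool pointing down it reaches from about 0.35 to 0.875 m from the base axis. Payload 4.2 kg.
Tool frame: the origin (TCP) lies between the finger pads; the fingertips stand 11 mm ahead of it and the grasp point (between the pads) lies 8 mm behind it (ctrl.tip_reach is the distance from the TCP to the fingertips, in m); z points along the fingers, y is the line along which they close (so a half turn about z gives the same grasp; the last joint's range is limited). The gripper opens to 87 mm and grips with 3 to 60 N. Pads are 19 mm wide; open, the fingers measure 117 mm over their backs; the gripper's body (75 mm by 190 mm) begins 51 mm behind the grasp point.
Start: joints at [-0.876, 0.385, 0.008, 0, -1.194, -0.259], TCP at [0.264, -0.567, 0.234] pointing down, gripper open.
Joint ranges: [-3.14, 3.14], [-1.21, 2.06], [-1.07, 1.41], [-3.16, 2.05], [-2.99, -0.16], [-3.1, 3.1]. Speed limits (rad/s): [2.79, 2.79, 3.14, 3.14, 3.14, 3.14].

## Interface

Orientations are given as a unit quaternion [w, x, y, z].
In Python, from cell import ctrl gives the robot as it stands. The module is installed in compiled form; this text tells all that it offers.
- The arm moves only by the tool step_arm, never from a script. Its argument "moves" is a list of rows, each a list of 7 numbers: the opening, from -1 (shut) to 1 (fully open), then the shift along the tool's x, y, z in units of 40 mm (1.0 is 40 mm), then the turn, a rotation vector about the tool's x, y, z in units of 6 degrees (1.0 is 6 degrees). In form: [[gripper, x, y, z, wx, wy, wz], ...]. A call has 1 to 8 rows; each row shifts and turns the commanded pose from where the row before left it, along the tool's axes as they then stand; what a row does not reach is not made up. A row lasts 1/10 s, in which the tool goes at most 50 mm and 8.59 degrees, less where a joint would pass 70% of its speed; a pose out of reach is approached as far as the arm can. A call is refused whole if a number of a shift passes 1 or a number of a turn 1, either way. A call with a gripper value outside its range is refused whole. The fingers move at their own pace and stop on an object; "newtons" is the grip in N (left out, the last holds). Time passes only in rows, so rows that do not move let the fingers close. It gives the time, the measured TCP pose, the force, the opening and the grip force at its end, in the units of the state.
- ctrl.sense(): the state, without advancing time (a new reading comes with each control period).
- ctrl.grab_frame(name): name is "side" or "top" or "wrist"; returns (picture, depth): 384x512x3 uint8, red, green, blue; 384x512 float32, m along the optical axis (not along the pixel's ray), 0 where there is no reading.
- ctrl.camera_info(name): a dict with "intrinsics" (3x3 intrinsics, pixels), "distortion" ([k1, k2, p1, p2, k3] as OpenCV has them; the pictures are not rectified), "rvec" (rotation vector, rad) and "tvec" (3), from world to camera coordinates, as OpenCV has them. Camera axes: x right, y down, z forward; pixel columns grow to the right and rows downward; lengths in m; the calibration is good to about 2 mm. A picture is of the moment at which its call begins: read the wrist's pose just before it. camera_info takes no time and is no camera call; for the wrist camera it gives the pose at the moment of the call.
- ctrl.job_done(): hands the job in; it is judged then, once.
The state is a dict: "clock": time; "q": joint angles; "joint_velocities": joint speeds; "joint_efforts": joint torques, N m; "tool_pos": TCP position; "orientation": TCP orientation; "ft_force": force on the tool from outside, world axes, zero at the start; "wrist_torque": the same for the moment, N m; "finger_gap": opening from 0.0 (shut) to 1.0 (fully open); "finger_force": force on a finger pad.
Only numpy, scipy, OpenCV 4.12 (cv2) and the standard library are available. Lean on these libraries where they do the work, as an engineer would, in place of code of your own. Each camera call takes 0.05 s, during which the arm holds its last target. There are 200 camera calls.

## Task

Set the bench for a pipetting run, so that tips, trough, plate and waste stand in one line: stand the long trough in the gap between the tip box and the plate's metal block, parallel to the side edge of the block that faces it, centred on that edge and about 4 cm clear of it, and put the trough's cover properly on it. Stand the empty beaker on the opposite side of the block, likewise centred on the edge and about 4 cm clear. Behind (on the side away from the robot) stand the tall bottle in line with the trough, about 3 cm clear of the trough's far end, and the small dropper bottle behind the middle of the block's far edge, about 3 cm clear of it; everything upright, and leave the squat screw-cap jar where it is.

Things in the scene. Friction and masses are not known exactly. Their poses are not given: they have to be found in the camera images.
- plate: White 96-well plate in a heavy aluminium cooling block that does not move. Block 98 (x) x 140 (y) x 18 mm high, plate top at 28 mm. Origin: centre of the underside, on the bench; own x points away from the robot (within 11 deg), own y left along the 140 mm length. Its side edges, 98 mm long, are at own y = +70 and -70 mm. The tip box is to its left at some starts, right at others.
- tipbox: White box of yellow pipette tips, 83 (x) x 122 (y) mm (foot flange 89 x 128), deck at 50 mm, tips up to 63 mm high. Does not move. Origin at the centre of the underside; own y along its length. The free gap between it and the plate's block is about 140 to 220 mm wide.
- trough: White open reagent trough with V-shaped inside, loose, 90 mm long (own x) x 44 mm wide (own y) x 28 mm high, straight outer walls 3 mm thick, inner mouth 84 x 38 mm. 60 to 120 g. Origin at the centre of the underside; z up. Symmetrical end for end. Grip it across the 44 mm width.
- cover: White cover of the trough, loose, right way up. Lip 74 x 28 mm at own z 0-4 mm; plate 96 (own x) x 50 (own y) mm at z 4-8; handle rib 44 mm long (own x), 12 mm thick (own y) at z 8-28. 30 to 55 g. Origin: centre of the lip's underside. Seated, the plate lies on the trough's rim, lip inside the mouth (5 mm play each way), origin 24 mm above the trough's; either way round.
- bottle: Tall amber reagent bottle with a black cap, loose, 48 mm diameter, 105 mm high, straight-sided up to 60 mm. 110 to 220 g. Origin at the centre of its underside, z up.
- dropper: Small amber dropper bottle with a black cap and a rubber teat, loose, body 30 mm diameter and straight up to 36 mm, 71 mm high overall. 30 to 65 g. Origin at the centre of its underside, z up.
- beaker: Empty white plastic beaker, open on top, loose, 51 mm outer diameter, 68 mm high, wall 3 mm, nearly straight sides. 35 to 70 g. Origin at the centre of its underside, z up. For used tips.
- jar: Squat amber screw-cap jar with a black cap, loose, 46 mm diameter, 50 mm high: a bystander that is to stay where it is. Origin at the centre of its underside.
Mind the look-alikes: they are no part of the job. What is shaped like the tipbox but pink is not meant.

How it is judged:
At the end, for the whole second after the job is handed in: All upright, at rest: trough and beaker 40 mm from the block's two side edges (trough on the tip box's side, parallel within 8 deg), bottle 30 mm behind trough, dropper 30 mm behind block; gaps and centring within 15 mm; cover seated, within 9 mm of centre; jar moved under 20 mm (((y of tipbox in the frame of plate above 0 m and y of trough in the frame of plate between 0.117 and 0.147 m and y of beaker in the frame of plate between -0.1505 and -0.1205 m) or (y of tipbox in the frame of plate below 0 m and y of trough in the frame of plate between -0.147 and -0.117 m and y of beaker in the frame of plate between 0.1205 and 0.1505 m)) and x of trough in the frame of plate between -0.015 and 0.015 m and angle between the x axis of trough and the x axis of plate, either way round below 0.14 rad and height (world z) of each of trough, beaker, bottle, dropper below 0.004 m and angle between each of trough, cover's own z axis and vertical below 0.05 rad and horizontal distance between cover and trough below 0.009 m and z of cover in the frame of trough between 0.021 and 0.0265 m and angle between the x axis of cover and the x axis of trough, either way round below 0.3 rad and x of beaker in the frame of plate between -0.015 and 0.015 m and angle between each of beaker, bottle, dropper's own z axis and vertical below 0.08 rad and x of bottle in the frame of plate above 0.05 m and y of bottle in the frame of trough between -0.015 and 0.015 m and (x of bottle in the frame of trough between 0.084 and 0.114 m or x of bottle in the frame of trough between -0.114 and -0.084 m) and x of dropper in the frame of plate between 0.079 and 0.109 m and y of dropper in the frame of plate between -0.015 and 0.015 m and distance of jar from where it was at the start of the episode below 0.02 m and linear speed of each of trough, cover, bottle, dropper, beaker below 0.02 m/s); the robot touches nothing.
It fails at once if the squat screw-cap jar is knocked over or pushed away (distance of jar from where it was at the start of the episode above 0.02 m or angle between jar's own z axis and vertical above 0.3 rad).
It also fails if it takes over 131 s, if anything falls off the work surface, if the arm or the gripper's body presses on something with over 40 N, if the wrist force passes 120 N, or if a joint passes its speed limit or range.

## Working session

There is one attempt and no reset: what is moved stays moved. The work goes in short steps, Python scripts to look and compute and a tool call to move; the robot and the scene stay as the last step left them, time stands still between calls to the robot, and variables do not carry over. Pictures are saved under pics/ and viewed, at most 14 in all, crops included, and the job is handed in when it is done.

Besides the shell and the picture viewer there is one more tool, called after "Request:" as name([rows], argument=value, ...), one row to a line, values as JSON. step_arm: Moves the arm, as the interface text tells. Its arguments: {"type":"object","properties":{"moves":{"type":"array","items":{"type":"array","items":{"type":"number"}}},"newtons":{"type":"number"}},"required":["moves"]}

```bash
mkdir -p pics; ls
python3 - <<'E'
from cell import ctrl
import cv2,numpy as np
print(ctrl.sense())
for n in ("top","side"):
    p,d=ctrl.grab_frame(n); cv2.imwrite(f"pics/{n}0.png",p[:,:,::-1]); np.savez(f"{n}0.npz",p=p,d=d)
    c=ctrl.camera_info(n); print(n,c, (d==0).mean())
E
```

```text
pics
{'clock': 0.0, 'q': array([-8.76396861e-01,  3.85557744e-01,  6.64324899e-03, -5.34422053e-04,
       -1.19400845e+00, -2.58596308e-01]), 'joint_velocities': array([-0.00061214,  0.00047405, -0.00017437,  0.00076398,  0.00012842,
        0.00149175]), 'joint_efforts': array([-1.13210524e-03, -3.90657771e+01,  1.87399417e+01,  4.21999231e+00,
        1.08076181e-02, -2.02181845e-04]), 'tool_pos': array([ 0.26361669, -0.56604569,  0.23246043]), 'orientation': array([-2.67012778e-04, -2.16084921e-01,  9.76373963e-01,  1.05878121e-03]), 'ft_force': array([ 0.47596394, -0.06216031,  0.44825478]), 'wrist_torque': array([ 0.03476987, -0.03967141, -0.0359946 ]), 'finger_force': 0.0, 'finger_gap': 0.9990144258857959}
top {'intrinsics': array([[358.69393369,   0.        , 255.79935481],
       [  0.        , 358.69393369, 192.02912087],
       [  0.        ,   0.        ,   1.        ]]), 'distortion': array([-0.03507666,  0.        ,  0.        ,  0.        ,  0.        ]), 'rvec': array([ 2.12438818, -2.17353407,  0.18269473]), 'tvec': array([-0.00310619,  0.46068077,  0.82538088])} 0.004206339518229167
side {'intrinsics': array([[418.84678454,   0.        , 257.15294922],
       [  0.        , 418.84678454, 192.35730649],
       [  0.        ,   0.        ,   1.        ]]), 'distortion': array([-0.12917276,  0.        ,  0.        ,  0.        ,  0.        ]), 'rvec': array([ 0.52690159, -2.78551018,  1.03422551]), 'tvec': array([0.41498791, 0.14710694, 0.96731595])} 0.0039825439453125
```

View pics/top0.png

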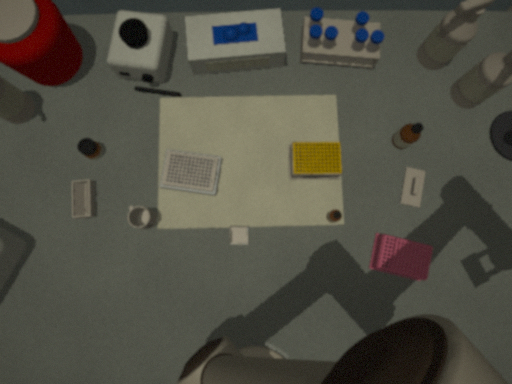

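View pics/side0.png

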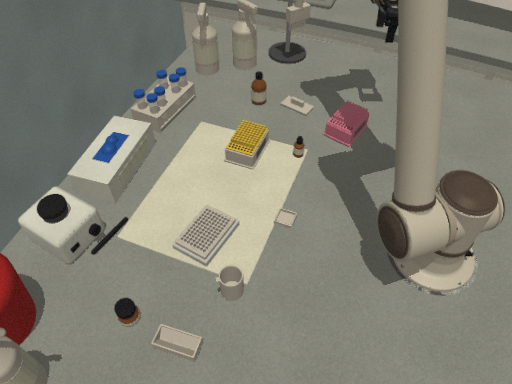

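```bash
cat > h.py <<'E'
import cv2,numpy as np
from cell import ctrl
def cloud(d,c):
    K,D=c["intrinsics"],c["distortion"]; R=cv2.Rodrigues(c["rvec"])[0]
    v,u=np.mgrid[0:384,0:512]
    n=cv2.undistortPoints(np.stack([u,v],-1).reshape(-1,1,2).astype(float),K,D).reshape(384,512,2)
    P=np.dstack([n[...,0]*d,n[...,1]*d,d])
    return (P-c["tvec"])@R     # world
def ortho(names_clouds,x0,x1,y0,y1,res=.001):
    H=np.zeros((int((x1-x0)/res),int((y1-y0)/res)),np.float32)
    for P in names_clouds:
        i=((x1-P[...,0])/res).astype(int);j=((y1-P[...,1])/res).astype(int)
        m=(i>=0)&(j>=0)&(i<H.shape[0])&(j<H.shape[1]); np.maximum.at(H,(i[m],j[m]),P[...,2][m])
    return H
def show(P,im,boxes): pass
def inbox(P,cx,cy,r,zlo,zhi):
    Q=P.reshape(-1,3); return Q[(np.hypot(Q[:,0]-cx,Q[:,1]-cy)<r)&(Q[:,2]>zlo)&(Q[:,2]<zhi)]
def rect(Q):
    (c,s,a)=cv2.minAreaRect((Q[:,:2]*1000).astype(np.float32)); return np.round(c,1),np.round(s,1),round(a,1)
E
python3 - <<'E'
from h import *
np.set_printoptions(suppress=True,precision=4)
T=np.load("top0.npz");S=np.load("side0.npz")
PT=cloud(T["d"],ctrl.camera_info("top"));PS=cloud(S["d"],ctrl.camera_info("side"))
tp=dict(plate=(192,172),tipbox=(316,158),beaker=(139,216),trough=(82,198),jar=(90,148),cover=(413,187),bottle=(408,133),dropper=(334,215),card=(239,235),pink=(402,257),bench=(250,180))
for k,(u,v) in tp.items(): print(k,PT[v,u])
sp=dict(plate=(206,233),tipbox=(247,137),beaker=(231,283),trough=(178,342),jar=(125,305),cover=(297,104),bottle=(259,90),dropper=(299,150),card=(286,218),bench=(230,190))
print()
for k,(u,v) in sp.items(): print(k,PS[v,u])
for k,r in dict(plate=.1,tipbox=.085,beaker=.045,trough=.06,jar=.04,cover=.065,bottle=.05,dropper=.03,card=.04).items():
    c=PT[tp[k][1],tp[k][0]]
    for n,P in (("top",PT),("side",PS)):
        Q=inbox(P,c[0],c[1],r,.007 if k!='card' else .004,.15); print(k,n,len(Q), rect(Q) if len(Q) else 0, np.percentile(Q[:,2],[10,50,90,99]) if len(Q) else 0)
E
```

```text
plate [0.5142 0.1405 0.0289]
tipbox [ 0.5348 -0.1577  0.0621]
beaker [0.4119 0.2747 0.0037]
trough [0.4585 0.4142 0.0121]
jar [0.5735 0.3823 0.0521]
cover [ 0.4662 -0.4018  0.0254]
bottle [ 0.5869 -0.3761  0.0807]
dropper [ 0.3992 -0.1941  0.0564]
card [ 0.3602  0.0295 -0.0005]
pink [ 0.2985 -0.3445  0.0619]
bench [ 0.496  -0.0004  0.0045]

plate [0.5116 0.1568 0.0322]
tipbox [ 0.5346 -0.1516  0.0639]
beaker [0.4124 0.2423 0.0071]
trough [0.4574 0.4056 0.0092]
jar [0.5794 0.3908 0.0522]
cover [ 0.468  -0.4026  0.0166]
bottle [ 0.5825 -0.366   0.0634]
dropper [ 0.3953 -0.1877  0.0323]
card [0.3581 0.029  0.0073]
bench [ 0.5246 -0.0078  0.0023]
plate top 2197 (array([517.5, 146.4]), array([138.7,  98.8]), 80.0) [0.0182 0.0286 0.0308 0.0327]
plate side 2169 (array([516.6, 151.4]), array([157.5, 157.8]), 23.6) [0.0181 0.0293 0.0315 0.0328]
tipbox top 1918 (array([ 537.2, -160.7]), array([127.3,  85.7]), 89.0) [0.0345 0.0519 0.0642 0.0662]
tipbox side 1447 (array([ 515.8, -159.2]), array([132.8, 124.9]), 84.5) [0.0157 0.052  0.065  0.0672]
beaker top 422 (array([405.9, 255.4]), array([49.
[... 598 characters left out ...]
092 0.0273 0.0304]
cover side 292 (array([ 471.5, -405.8]), array([58.3, 97.1]), 76.6) [0.0084 0.0114 0.0275 0.0309]
bottle top 561 (array([ 590.3, -385.4]), array([48.2, 41.4]), 40.9) [0.0235 0.0697 0.1047 0.1073]
bottle side 405 (array([ 599.7, -381.7]), array([67.2, 40.5]), 10.0) [0.0185 0.0588 0.0997 0.1082]
dropper top 151 (array([ 400.8, -200.7]), array([28.3, 29.2]), 8.1) [0.025  0.0416 0.0617 0.0724]
dropper side 172 (array([ 397.7, -197.8]), array([29.3, 23.8]), 29.5) [0.0145 0.0376 0.0607 0.0701]
card top 188 (array([363.1,  28.1]), array([59.5, 63.2]), 50.4) [0.0042 0.0066 0.0136 0.0164]
card side 272 (array([363.7,  28.9]), array([64.8, 68.7]), 62.9) [0.0044 0.0067 0.0134 0.0161]
```

Request:
step_arm([
  [1,0,0,0,0,0,0.97],
  [1,0,0,0,0,0,0.97],
  [1,0,0,0,0,0,0.97],
  [1,0,0,0,0,0,0.97],
  [1,0,0,0,0,0,0.97],
  [1,0,0,0,0,0,0.98],
  [1,-0.18,1,0,0,0,0],
  [1,-0.18,1,0,0,0,0],
], newtons=10)

```text
clock: 0.9
tool_pos: [0.2916, -0.4896, 0.2323]
orientation: [-0.001, 0.088, 0.996, 0.001]
ft_force: [0.8, -0.3, 0.5]
finger_gap: 0.999
finger_force: 0.0
```

```bash
cat >> h.py <<'E'
from scipy.spatial.transform import Rotation as Ro
C,S=np.cos(np.radians(-10)),np.sin(np.radians(-10))
def go(x,y,z,yaw=None):
    s=ctrl.sense(); q=s["orientation"]; R=Ro.from_quat(q[[1,2,3,0]]).as_matrix()
    a=np.degrees(np.arctan2(R[1,1],R[0,1])); yaw=a if yaw is None else yaw
    da=(yaw-a+90)%180-90; f=np.radians(a+da)
    d=np.array([x,y,z])-s["tool_pos"]
    u=np.array([-np.sin(f)*d[0]+np.cos(f)*d[1], np.cos(f)*d[0]+np.sin(f)*d[1], -d[2]])/.04
    print("t %.2f"%s["clock"],"pos",s["tool_pos"].round(4),"yawY %.2f"%a,"tilt",R[:2,2].round(3),"gap",round(s["finger_gap"]*87,1),"N",round(s["finger_force"],1),"F",s["ft_force"].round(1),"q6 %.2f"%s["q"][5])
    print("  units in tool axes (after turn):",u.round(2)," turn wz units:",round(-da/6,2))
E
python3 -c "
from h import *
go(.4,-.2,.165,80)"
```

```text
t 0.90 pos [ 0.2916 -0.4896  0.2323] yawY 79.85 tilt [-0.001  0.002] gap 86.9 N 0.0 F [ 0.8 -0.3  0.5] q6 -1.00
  units in tool axes (after turn): [-1.41  7.6   1.68]  turn wz units: -0.03
```

Request:
step_arm([
  [1,-0.18,0.95,0.2,0,0,0],
  [1,-0.18,0.95,0.2,0,0,0],
  [1,-0.18,0.95,0.2,0,0,0],
  [1,-0.18,0.95,0.2,0,0,0],
  [1,-0.18,0.95,0.2,0,0,0],
  [1,-0.17,0.95,0.2,0,0,0],
  [1,-0.17,0.95,0.2,0,0,0],
  [1,-0.17,0.95,0.28,0,0,0],
])

```text
clock: 1.7
tool_pos: [0.4007, -0.1992, 0.1663]
orientation: [0.0, 0.087, 0.996, -0.0]
ft_force: [1.0, 0.2, 0.9]
finger_gap: 1.001
finger_force: 0.0
```

Run:
```python
from h import *
go(.4,-.2,.019,80)
p,d=ctrl.grab_frame("wrist"); c=ctrl.camera_info("wrist")
P=cloud(d,c); cv2.imwrite("pics/w1.png",p[:,:,::-1])
Q=inbox(P,.4,-.2,.04,.02,.09); print(len(Q), rect(Q)) if len(Q) else print("none")
```

```text
t 1.70 pos [ 0.4007 -0.1992  0.1663] yawY 79.99 tilt [ 0.001 -0.   ] gap 87.1 N 0.0 F [1.  0.2 0.9] q6 -1.65
  units in tool axes (after turn): [ 0.01 -0.02  3.68]  turn wz units: -0.0
710 (array([ 400.5, -198.3]), array([29.5, 27.2]), 77.4)
```

View pics/w1.png

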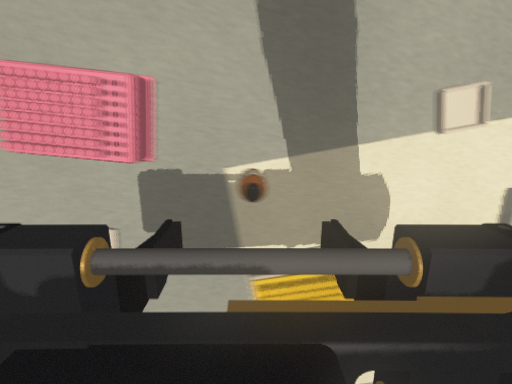

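The wrist view shows the dropper at px (252,186), midway between the fingers (about 165 and 340). Now I'll descend and close.

Request:
step_arm([
  [1,0,0,0.95,0,0,0],
  [1,0,0,0.95,0,0,0],
  [1,0,0,0.9,0,0,0],
  [1,0,0,0.6,0,0,0],
  [1,0,0,0.28,0,0,0],
  [-1,0,0,0,0,0,0],
  [-1,0,0,0,0,0,0],
  [-1,0,0,0,0,0,0],
])

```text
clock: 2.55
tool_pos: [0.401, -0.2008, 0.02]
orientation: [0.001, 0.087, 0.996, -0.0]
ft_force: [0.2, 0.7, -0.5]
finger_gap: 0.811
finger_force: 0.0
```

Request:
step_arm([
  [-1,0,0,0,0,0,0],
  [-1,0,0,0,0,0,0],
  [-1,0,0,0,0,0,0],
])

```text
clock: 2.85
tool_pos: [0.4006, -0.2008, 0.0196]
orientation: [0.001, 0.087, 0.996, -0.0]
ft_force: [-0.4, -0.2, -0.7]
finger_gap: 0.534
finger_force: 0.0
```

```bash
python3 -c "
from h import *
go(.6101,.1301,.019,80)"
```

```text
t 2.85 pos [ 0.4006 -0.2008  0.0196] yawY 79.99 tilt [ 0.001 -0.   ] gap 46.5 N 0.0 F [-0.4 -0.2 -0.7] q6 -1.65
  units in tool axes (after turn): [-3.72  9.06  0.02]  turn wz units: -0.0
```

Request:
step_arm([
  [-1,0,0,0,0,0,0],
  [-1,0,0,0,0,0,0],
  [-1,0,0,0,0,0,0],
  [-1,0,0,0,0,0,0],
  [-1,0,0,-0.5,0,0,0],
  [-1,0,0,-1,0,0,0],
  [-1,0,0,-1,0,0,0],
  [-1,0,0,-0.5,0,0,0],
])

```text
clock: 3.65
tool_pos: [0.4017, -0.201, 0.1423]
orientation: [0.003, 0.087, 0.996, -0.0]
ft_force: [0.9, -0.3, -0.4]
finger_gap: 0.336
finger_force: 10.0
```

```bash
python3 -c "
from h import *
go(.6101,.1301,.019,80)"
```

```text
t 3.65 pos [ 0.4017 -0.201   0.1423] yawY 80.02 tilt [ 0.005 -0.001] gap 29.2 N 10.0 F [ 0.9 -0.3 -0.4] q6 -1.65
  units in tool axes (after turn): [-3.69  9.06  3.08]  turn wz units: 0.0
```

Request:
step_arm([
  [-1,-0.3,0.75,0,0,0,0],
  [-1,-0.4,0.9,0,0,0,0],
  [-1,-0.4,0.9,0,0,0,0],
  [-1,-0.4,0.95,0,0,0,0],
  [-1,-0.4,0.95,0,0,0,0],
  [-1,-0.4,0.95,0,0,0,0],
  [-1,-0.4,0.95,0,0,0,0],
  [-1,-0.4,0.95,0,0,0,0],
])

```text
clock: 4.45
tool_pos: [0.5736, 0.0668, 0.1388]
orientation: [-0.0, 0.087, 0.996, -0.0]
ft_force: [0.3, -0.6, -0.0]
finger_gap: 0.339
finger_force: 10.0
```

Request:
step_arm([
  [-1,-0.3,0.9,0,0,0,0],
  [-1,-0.3,0.85,0,0,0,0],
  [-1,0,0,0.7,0,0,0],
  [-1,0,0,0.7,0,0,0],
  [-1,0,0,0.6,0,0,0],
  [-1,0,0,0.5,0,0,0],
  [-1,0,0,0,0,0,0],
])

```text
clock: 5.15
tool_pos: [0.6064, 0.1291, 0.0355]
orientation: [-0.004, 0.088, 0.996, -0.002]
ft_force: [-0.6, -0.6, -0.7]
finger_gap: 0.339
finger_force: 10.0
```

```bash
python3 -c "
from h import *
go(.6101,.1301,.019,80)"
```

```text
t 5.15 pos [0.6064 0.1291 0.0355] yawY 79.95 tilt [-0.007 -0.003] gap 29.5 N 10.0 F [-0.6 -0.6 -0.7] q6 -2.22
  units in tool axes (after turn): [-0.09  0.04  0.41]  turn wz units: -0.01
```

Request:
step_arm([
  [-1,-0.05,0,0.2,0,0,0],
  [-1,-0.04,0.04,0.15,0,0,0],
  [-1,0,0,0,0,0,0],
  [-1,0,0,0,0,0,0],
])

```text
clock: 5.55
tool_pos: [0.6132, 0.1311, 0.0257]
orientation: [0.0, 0.087, 0.996, 0.0]
ft_force: [0.4, 0.1, -0.2]
finger_gap: 0.333
finger_force: 10.0
```

```bash
python3 -c "
from h import *
go(.6101,.1301,.0193,80)"
```

```text
t 5.55 pos [0.6132 0.1311 0.0257] yawY 79.99 tilt [0.001 0.   ] gap 29.0 N 10.0 F [ 0.4  0.1 -0.2] q6 -2.21
  units in tool axes (after turn): [ 0.07 -0.04  0.16]  turn wz units: -0.0
```

Request:
step_arm([
  [-1,0.07,-0.04,0.1,0,0,0],
  [-1,0,0,0.05,0,0,0],
  [-1,0,0,0,0,0,0],
  [0.3,0,0,0,0,0,0],
  [0.3,0,0,0,0,0,0],
  [0.3,0,0,0,0,0,0],
  [0.3,0,0,-0.3,0,0,0],
  [0.3,0,0,-0.9,0,0,0],
])

```text
clock: 6.35
tool_pos: [0.6074, 0.1289, 0.0647]
orientation: [-0.004, 0.088, 0.996, -0.002]
ft_force: [1.1, -0.5, -0.6]
finger_gap: 0.632
finger_force: 0.0
```

Request:
step_arm([
  [1,0,0,-0.9,0,0,0],
  [1,0,0,-0.9,0,0,0],
  [1,0,0,-0.5,0,0,0],
  [1,0,0,0,0,0,0],
])

```text
clock: 6.75
tool_pos: [0.6119, 0.1307, 0.1644]
orientation: [0.004, 0.087, 0.996, 0.002]
ft_force: [0.5, 0.4, 0.0]
finger_gap: 0.926
finger_force: 0.0
```

Run:
```python
from h import *
go(.405,.256,.04,80)
d=np.load("top0.npz")["d"]
for n in ("top","side"):
    p,d=ctrl.grab_frame(n);P=cloud(d,ctrl.camera_info(n))
    Q=inbox(P,.61,.13,.03,.007,.078); print(n,len(Q),len(Q) and (rect(Q),np.percentile(Q[:,2],99)))
    Q=inbox(P,.405,.256,.04,.055,.08); print(n,len(Q),len(Q) and rect(Q))
p,d=ctrl.grab_frame("top"); cv2.imwrite("pics/t2.png",p[:,:,::-1])
```

```text
t 6.75 pos [0.6119 0.1307 0.1644] yawY 80.02 tilt [0.009 0.003] gap 80.5 N 0.0 F [0.5 0.4 0. ] q6 -2.21
  units in tool axes (after turn): [5.64 2.19 3.11]  turn wz units: 0.0
top 161 ((array([606.2, 129.5]), array([24.4, 29.9]), 30.2), np.float64(0.07044565444305431))
top 170 (array([406.1, 255.6]), array([50.2, 50.7]), 89.6)
side 223 ((array([608.2, 133.9]), array([30.5, 25.2]), 26.6), np.float64(0.07197500022012694))
side 252 (array([405. , 256.9]), array([50.5, 50.3]), 80.2)
```

Run:
```python
import cv2,numpy as np
a=cv2.imread("pics/t2.png");b=cv2.imread("pics/side0.png")
c=[cv2.resize(i,(400,400),interpolation=cv2.INTER_CUBIC) for i in (a[180:250,100:170],b[240:320,190:270])]
cv2.imwrite("pics/c2.png",np.hstack(c))
```

```text
(no output)
```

View pics/c2.png

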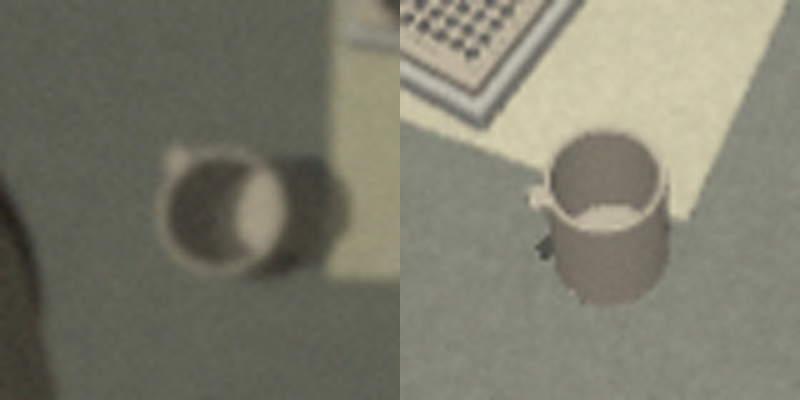

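View pics/t2.png

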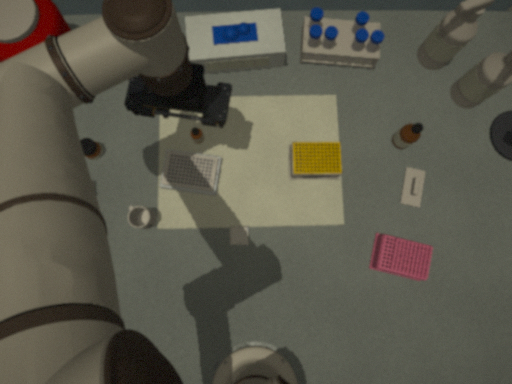

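The only extra on the beaker is a small spout, at about crop px (175,160), pointing to +x+y. That is clear of a grip at 80°. The dropper stands behind the block at px (197,134).

Request:
step_arm([
  [1,0.7,0.28,0,0,0,0],
  [1,0.7,0.28,0,0,0,0],
  [1,0.7,0.28,0,0,0,0],
  [1,0.7,0.28,0,0,0,0],
  [1,0.7,0.28,0.3,0,0,0],
  [1,0.7,0.28,0.3,0,0,0],
  [1,0.7,0.25,0.4,0,0,0],
  [1,0.6,0.25,0.4,0,0,0],
])

```text
clock: 7.7
tool_pos: [0.4063, 0.2537, 0.1015]
orientation: [-0.001, 0.087, 0.996, -0.001]
ft_force: [-0.3, -0.2, -0.4]
finger_gap: 1.001
finger_force: 0.0
```

Request:
step_arm([
  [1,0,0,0,0,0,0],
  [1,0,0,0,0,0,0],
])

```text
clock: 7.9
tool_pos: [0.4078, 0.2538, 0.1023]
orientation: [-0.001, 0.086, 0.996, -0.001]
ft_force: [0.1, -0.0, 0.2]
finger_gap: 1.0
finger_force: 0.0
```

```bash
python3 -c "
from h import *
go(.4055,.2562,.027,80)"
```

```text
t 7.90 pos [0.4078 0.2538 0.1023] yawY 80.08 tilt [-0.001 -0.002] gap 87.0 N 0.0 F [ 0.1 -0.   0.2] q6 -2.64
  units in tool axes (after turn): [0.07 0.05 1.88]  turn wz units: 0.01
```

Request:
step_arm([
  [1,0.07,0.05,0.6,0,0,0],
  [1,0,0,0.8,0,0,0],
  [1,0,0,0.48,0,0,0],
  [-1,0,0,0,0,0,0],
  [-1,0,0,0,0,0,0],
  [-1,0,0,0,0,0,0],
  [-1,0,0,0,0,0,0],
  [-1,0,0,0,0,0,0],
], newtons=8)

```text
clock: 8.7
tool_pos: [0.4063, 0.2569, 0.0289]
orientation: [0.001, 0.087, 0.996, 0.001]
ft_force: [0.2, -0.2, 0.1]
finger_gap: 0.632
finger_force: 0.0
```

Request:
step_arm([
  [-1,0,0,0,0,0,0],
  [-1,0,0,0,0,0,0],
  [-1,0,0,-0.3,0,0,0],
  [-1,0,0,-0.8,0,0,0],
  [-1,0,0,-0.8,0,0,0],
  [-1,0,0,-0.3,0,0,0],
  [-1,0,0,0,0,0,0],
])

```text
clock: 9.4
tool_pos: [0.4066, 0.2575, 0.1179]
orientation: [0.001, 0.087, 0.996, 0.002]
ft_force: [-0.7, 0.4, -0.4]
finger_gap: 0.576
finger_force: 8.0
```

```bash
python3 -c "
from h import *
go(.5411,.2799,.027,80)"
```

```text
t 9.40 pos [0.4066 0.2575 0.1179] yawY 80.01 tilt [0.003 0.004] gap 50.1 N 8.0 F [-0.7  0.4 -0.4] q6 -2.65
  units in tool axes (after turn): [-3.21  1.14  2.27]  turn wz units: 0.0
```

Request:
step_arm([
  [-1,-0.6,0.2,0,0,0,0],
  [-1,-0.7,0.25,0,0,0,0],
  [-1,-0.7,0.25,0.1,0,0,0],
  [-1,-0.7,0.25,0.3,0,0,0],
  [-1,-0.51,0.19,0.5,0,0,0],
  [-1,0,0,0.6,0,0,0],
  [-1,0,0,0.4,0,0,0],
  [-1,0,0,0,0,0,0],
])

```text
clock: 10.2
tool_pos: [0.5379, 0.277, 0.0354]
orientation: [-0.003, 0.088, 0.996, -0.003]
ft_force: [-0.5, -0.0, -0.6]
finger_gap: 0.573
finger_force: 8.0
```

Request:
step_arm([
  [-1,0,0,0,0,0,0],
])

```text
clock: 10.3
tool_pos: [0.5399, 0.2787, 0.039]
orientation: [-0.001, 0.087, 0.996, -0.001]
ft_force: [-0.8, -0.3, -0.4]
finger_gap: 0.577
finger_force: 8.0
```

```bash
python3 -c "
from h import *
go(.5411,.2799,.028,80)"
```

```text
t 10.30 pos [0.5399 0.2787 0.039 ] yawY 80.00 tilt [-0.001 -0.002] gap 50.2 N 8.0 F [-0.8 -0.3 -0.4] q6 -2.49
  units in tool axes (after turn): [-0.03  0.03  0.27]  turn wz units: 0.0
```

Request:
step_arm([
  [-1,-0.03,0.03,0.15,0,0,0],
  [-1,0,0,0.11,0,0,0],
  [-1,0,0,0,0,0,0],
  [0.5,0,0,0,0,0,0],
  [0.5,0,0,0,0,0,0],
  [0.5,0,0,0,0,0,0],
  [0.5,0,0,-0.5,0,0,0],
  [0.5,0,0,-0.9,0,0,0],
])

```text
clock: 11.1
tool_pos: [0.54, 0.2788, 0.0836]
orientation: [-0.002, 0.087, 0.996, -0.002]
ft_force: [1.2, 1.1, 0.6]
finger_gap: 0.743
finger_force: 0.0
```

Request:
step_arm([
  [1,0,0,-0.9,0,0,-0.7],
  [1,0,0,-0.7,0,0,-0.8],
  [1,0,0,0,0,0,-0.83],
  [1,0,0,0,0,0,0],
])

```text
clock: 11.5
tool_pos: [0.5419, 0.2803, 0.151]
orientation: [0.001, -0.035, 0.999, 0.001]
ft_force: [-0.1, 0.1, 0.0]
finger_gap: 0.973
finger_force: 0.0
```

Run:
```python
from h import *
go(.456,.409,.06,94)
for n in ("top","side"):
    p,d=ctrl.grab_frame(n);P=cloud(d,ctrl.camera_info(n))
    Q=inbox(P,.541,.28,.04,.05,.075); print(n,len(Q),len(Q) and (rect(Q),np.percentile(Q[:,2],99)))
    Q=inbox(P,.456,.409,.06,.012,.05); print(n,len(Q),len(Q) and rect(Q))
```

```text
t 11.50 pos [0.5419 0.2803 0.151 ] yawY 93.95 tilt [0.002 0.002] gap 84.6 N 0.0 F [-0.1  0.1  0. ] q6 -2.24
  units in tool axes (after turn): [1.92 3.36 2.27]  turn wz units: -0.01
top 152 ((array([536.2, 280.7]), array([51.6, 43.9]), 71.4), np.float64(0.07173801256708963))
top 620 (array([456.1, 408.9]), array([88.5, 47.7]), 3.5)
side 204 ((array([538.9, 280.5]), array([49.4, 47.1]), 84.3), np.float64(0.07170750201673778))
side 946 (array([456. , 409.3]), array([92. , 46.6]), 4.2)
```

Request:
step_arm([
  [1,0.4,0.7,0,0,0,0],
  [1,0.45,0.75,0,0,0,0],
  [1,0.45,0.75,0.2,0,0,0],
  [1,0.4,0.7,0.5,0,0,0],
  [1,0.22,0.46,0.7,0,0,0],
  [1,0,0,0.7,0,0,0],
  [1,0,0,0,0,0,0],
  [1,0,0,0,0,0,0],
])

```text
clock: 12.4
tool_pos: [0.4557, 0.4083, 0.0649]
orientation: [-0.0, -0.034, 0.999, -0.001]
ft_force: [-0.7, 0.2, -0.3]
finger_gap: 0.997
finger_force: 0.0
```

```bash
python3 -c "
from h import *
go(.456,.409,.016,94)"
```

```text
t 12.40 pos [0.4557 0.4083 0.0649] yawY 93.95 tilt [-0.001 -0.002] gap 86.8 N 0.0 F [-0.7  0.2 -0.3] q6 -2.50
  units in tool axes (after turn): [-0.01  0.02  1.22]  turn wz units: -0.01
```

Request:
step_arm([
  [1,0,0,0.6,0,0,0],
  [1,0,0,0.6,0,0,0],
  [-1,0,0,0,0,0,0],
  [-1,0,0,0,0,0,0],
  [-1,0,0,0,0,0,0],
  [-1,0,0,0,0,0,0],
  [-1,0,0,0,0,0,0],
  [-1,0,0,0,0,0,0],
], newtons=15)

```text
clock: 13.2
tool_pos: [0.4559, 0.4091, 0.0182]
orientation: [0.0, -0.035, 0.999, 0.0]
ft_force: [0.2, 0.5, -0.1]
finger_gap: 0.538
finger_force: 0.0
```

Request:
step_arm([
  [-1,0,0,0,0,0,0],
  [-1,0,0,0,0,0,0],
  [-1,0,0,-0.4,0,0,0],
  [-1,0,0,-0.8,0,0,0.7],
  [-1,0,0,-0.8,0,0,0.8],
  [-1,0,0,-0.6,0,0,0.83],
  [-1,0,0,0,0,0,0],
  [-1,0,0,0,0,0,0],
])

```text
clock: 14.0
tool_pos: [0.4552, 0.4085, 0.1211]
orientation: [-0.0, 0.087, 0.996, -0.0]
ft_force: [-0.1, 0.1, -2.4]
finger_gap: 0.505
finger_force: 15.0
```

```bash
python3 -c "
from h import *
go(.4946,.0164,.017,80)"
```

```text
t 14.00 pos [0.4552 0.4085 0.1211] yawY 80.03 tilt [-0.001 -0.   ] gap 43.9 N 15.0 F [-0.1  0.1 -2.4] q6 -2.74
  units in tool axes (after turn): [-2.67 -9.48  2.6 ]  turn wz units: 0.0
```

Request:
step_arm([
  [-1,-0.2,-0.6,0,0,0,0],
  [-1,-0.25,-0.9,0,0,0,0],
  [-1,-0.25,-0.9,0,0,0,0],
  [-1,-0.25,-0.9,0,0,0,0],
  [-1,-0.25,-0.9,0,0,0,0],
  [-1,-0.25,-0.9,0,0,0,0],
  [-1,-0.25,-0.9,0,0,0,0],
  [-1,-0.25,-0.9,0,0,0,0],
])

```text
clock: 14.8
tool_pos: [0.4832, 0.1213, 0.1196]
orientation: [-0.002, 0.087, 0.996, -0.001]
ft_force: [1.2, -0.1, -0.6]
finger_gap: 0.501
finger_force: 15.0
```

Request:
step_arm([
  [-1,-0.25,-0.9,0,0,0,0],
  [-1,-0.25,-0.9,0,0,0,0],
  [-1,-0.22,-0.78,0.2,0,0,0],
  [-1,0,0,0.7,0,0,0],
  [-1,0,0,0.7,0,0,0],
  [-1,0,0,0.5,0,0,0],
  [-1,0,0,0,0,0,0],
  [-1,0,0,0,0,0,0],
])

```text
clock: 15.6
tool_pos: [0.4943, 0.0165, 0.0366]
orientation: [-0.001, 0.087, 0.996, -0.001]
ft_force: [0.7, 0.2, -0.7]
finger_gap: 0.502
finger_force: 15.0
```

```bash
python3 -c "
from h import *
go(.4946,.0164,.0185,80)"
```

```text
t 15.60 pos [0.4943 0.0165 0.0366] yawY 80.03 tilt [-0.003 -0.001] gap 43.7 N 15.0 F [ 0.7  0.2 -0.7] q6 -2.11
  units in tool axes (after turn): [-0.01 -0.    0.45]  turn wz units: 0.01
```

Request:
step_arm([
  [-1,0,0,0.25,0,0,0],
  [-1,0,0,0.18,0,0,0],
  [-1,0,0,0,0,0,0],
  [0.4,0,0,0,0,0,0],
  [0.4,0,0,0,0,0,0],
  [0.4,0,0,0,0,0,0],
  [0.4,0,0,-0.6,0,0,0],
  [0.4,0,0,-0.9,0,0,0],
])

```text
clock: 16.4
tool_pos: [0.4935, 0.0163, 0.0796]
orientation: [-0.002, 0.087, 0.996, -0.001]
ft_force: [0.4, -0.1, -0.2]
finger_gap: 0.698
finger_force: 0.0
```

Request:
step_arm([
  [1,0,0,-0.9,0,0,0],
  [1,0,0,-0.9,0,0,0],
  [1,0,0,-0.5,0,0,0],
  [1,0,0,0,0,0,0],
])

```text
clock: 16.8
tool_pos: [0.497, 0.0173, 0.1762]
orientation: [0.004, 0.087, 0.996, 0.002]
ft_force: [0.1, -0.0, 0.4]
finger_gap: 0.953
finger_force: 0.0
```

Run:
```python
from h import *
go(.59,-.385,.165,80)
for n in ("top","side"):
    p,d=ctrl.grab_frame(n);P=cloud(d,ctrl.camera_info(n))
    for z in(.012,.023):
        Q=inbox(P,.4946,.0164,.06,z,.034); print(n,len(Q),len(Q) and rect(Q))
    for z0,z1 in((.015,.06),(.09,.12)):
        Q=inbox(P,.59,-.385,.04,z0,z1); print(n,'bottle',len(Q),len(Q) and rect(Q))
    cv2.imwrite(f"pics/{n}3.png",p[:,:,::-1])
```

```text
t 16.80 pos [0.497  0.0173 0.1762] yawY 80.02 tilt [0.008 0.002] gap 82.9 N 0.0 F [ 0.1 -0.   0.4] q6 -2.11
  units in tool axes (after turn): [-4.04 -9.5   0.28]  turn wz units: 0.0
top 345 (array([487. ,  18.7]), array([44. , 76.5]), 79.9)
top 139 (array([486.3,  18.9]), array([44. , 74.8]), 80.0)
top bottle 185 (array([ 586.4, -377.8]), array([48.8, 24.1]), 31.7)
top bottle 105 (array([ 592.3, -389.6]), array([24.1, 20. ]), 83.4)
side 533 (array([494.3,  16.6]), array([48.3, 92.5]), 80.7)
side 255 (array([494.3,  16.6]), array([48.3, 92.5]), 80.7)
side bottle 39 (array([ 573.1, -380.2]), array([27.9, 11. ]), 57.2)
side bottle 0 0
```

View pics/side3.png

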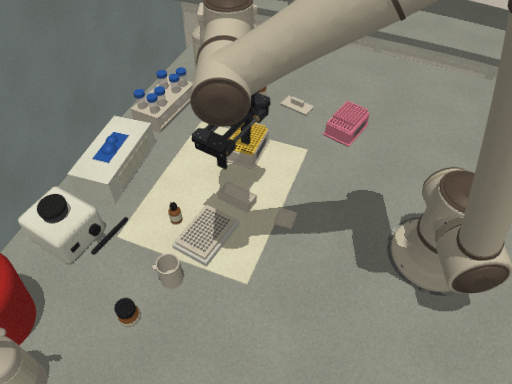

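The side view shows the trough parallel in the gap at (235,195), the dropper at (175,213), the beaker at (169,270), and the jar untouched at (126,311). The bottle is next.

Request:
step_arm([
  [1,-0.3,-0.7,0,0,0,0],
  [1,-0.4,-0.9,0,0,0,0],
  [1,-0.4,-0.9,0,0,0,0],
  [1,-0.4,-0.9,0,0,0,0],
  [1,-0.4,-0.9,0,0,0,0],
  [1,-0.4,-0.9,0,0,0,0],
  [1,-0.4,-0.9,0,0,0,0],
  [1,-0.4,-0.9,0,0,0,0],
])

```text
clock: 17.7
tool_pos: [0.5677, -0.2819, 0.1701]
orientation: [-0.002, 0.087, 0.996, 0.0]
ft_force: [1.2, 0.9, -0.6]
finger_gap: 1.001
finger_force: 0.0
```

Request:
step_arm([
  [1,-0.4,-0.9,0,0,0,0],
  [1,-0.4,-0.9,0,0,0,0],
  [1,-0.26,-0.76,0,0,0,0],
  [1,0,0,0,0,0,0],
  [1,0,0,0,0,0,0],
  [1,0,0,0,0,0,0],
])

```text
clock: 18.3
tool_pos: [0.5919, -0.3877, 0.1711]
orientation: [-0.001, 0.087, 0.996, 0.001]
ft_force: [0.0, 1.1, 1.1]
finger_gap: 1.003
finger_force: 0.0
```

Run:
```python
from h import *
go(.592,-.389,.052,80)
c=ctrl.camera_info("wrist");p,d=ctrl.grab_frame("wrist");P=cloud(d,c)
for z0,z1 in((.02,.06),(.09,.12)):
    Q=inbox(P,.592,-.389,.045,z0,z1); print('bottle',len(Q),len(Q) and rect(Q))
```

```text
t 18.30 pos [ 0.5919 -0.3877  0.1711] yawY 80.02 tilt [-0.002  0.001] gap 87.3 N 0.0 F [0.  1.1 1.1] q6 -1.39
  units in tool axes (after turn): [-0.01 -0.03  2.98]  turn wz units: 0.0
bottle 294 (array([ 580.8, -387.3]), array([47.2, 19.7]), 76.4)
bottle 664 (array([ 594.4, -390.8]), array([22.2, 21.8]), 81.3)
```

Request:
step_arm([
  [1,-0.03,-0.04,0.7,0,0,0],
  [1,0,0,0.9,0,0,0],
  [1,0,0,0.8,0,0,0],
  [1,0,0,0.55,0,0,0],
  [-1,0,0,0,0,0,0],
  [-1,0,0,0,0,0,0],
  [-1,0,0,0,0,0,0],
  [-1,0,0,0,0,0,0],
], newtons=25)

```text
clock: 19.15
tool_pos: [0.5944, -0.3907, 0.0566]
orientation: [0.002, 0.087, 0.996, -0.001]
ft_force: [1.0, -0.2, -0.2]
finger_gap: 0.724
finger_force: 0.0
```

Request:
step_arm([
  [-1,0,0,0,0,0,0],
  [-1,0,0,0,0,0,0],
  [-1,0,0,0,0,0,0],
  [-1,0,0,0,0,0,0],
])

```text
clock: 19.55
tool_pos: [0.5936, -0.3906, 0.0552]
orientation: [0.0, 0.087, 0.996, -0.0]
ft_force: [-1.0, 1.2, 3.7]
finger_gap: 0.543
finger_force: 25.0
```

```bash
python3 -c "
from h import *
go(.592,-.0008,.052,80)"
```

```text
t 19.55 pos [ 0.5936 -0.3906  0.0552] yawY 80.00 tilt [ 0.001 -0.001] gap 47.2 N 25.0 F [-1.   1.2  3.7] q6 -1.39
  units in tool axes (after turn): [1.73 9.59 0.08]  turn wz units: 0.0
```

Request:
step_arm([
  [-1,0,0,-0.4,0,0,0],
  [-1,0,0,-0.8,0,0,0],
  [-1,0,0,-0.9,0,0,0],
  [-1,0,0,-0.6,0,0,0],
  [-1,0.1,0.5,0,0,0,0],
  [-1,0.15,0.9,0,0,0,0],
  [-1,0.15,0.9,0,0,0,0],
  [-1,0.15,0.9,0,0,0,0],
])

```text
clock: 20.35
tool_pos: [0.5934, -0.2596, 0.1628]
orientation: [-0.0, 0.088, 0.996, 0.0]
ft_force: [0.3, 0.6, -1.0]
finger_gap: 0.542
finger_force: 25.0
```

Request:
step_arm([
  [-1,0.17,0.9,0,0,0,0],
  [-1,0.17,0.9,0,0,0,0],
  [-1,0.17,0.9,0,0,0,0],
  [-1,0.17,0.9,0,0,0,0],
  [-1,0.17,0.9,0,0,0,0],
  [-1,0.17,0.9,0,0,0,0],
  [-1,0.16,0.9,0,0,0,0],
  [-1,0,0,0,0,0,0],
])

```text
clock: 21.15
tool_pos: [0.5913, -0.0007, 0.163]
orientation: [0.0, 0.085, 0.996, 0.0]
ft_force: [0.4, 0.3, -0.7]
finger_gap: 0.543
finger_force: 25.0
```

```bash
python3 -c "
from h import *
go(.592,-.0008,.056,80)"
```

```text
t 21.15 pos [ 0.5913 -0.0007  0.163 ] yawY 80.26 tilt [0.001 0.001] gap 47.2 N 25.0 F [ 0.4  0.3 -0.7] q6 -2.01
  units in tool axes (after turn): [-0.02  0.    2.68]  turn wz units: 0.04
```

Request:
step_arm([
  [-1,0,0,0.6,0,0,0],
  [-1,0,0,0.7,0,0,0],
  [-1,0,0,0.7,0,0,0],
  [-1,0,0,0.4,0,0,0],
  [-1,0,0,0,0,0,0],
  [-1,0,0,0,0,0,0],
])

```text
clock: 21.75
tool_pos: [0.5916, -0.0047, 0.067]
orientation: [0.0, 0.087, 0.996, -0.0]
ft_force: [0.8, -0.2, -1.0]
finger_gap: 0.54
finger_force: 25.0
```

```bash
python3 -c "
from h import *
go(.592,-.0008,.056,80)"
```

```text
t 21.75 pos [ 0.5916 -0.0047  0.067 ] yawY 79.98 tilt [ 0. -0.] gap 47.0 N 25.0 F [ 0.8 -0.2 -1. ] q6 -2.01
  units in tool axes (after turn): [0.01 0.1  0.27]  turn wz units: -0.0
```

Request:
step_arm([
  [-1,0,0.1,0.15,0,0,0],
  [-1,0,0,0.11,0,0,0],
  [-1,0,0,0,0,0,0],
  [0.5,0,0,0,0,0,0],
  [0.5,0,0,0,0,0,0],
  [0.5,0,0,0,0,0,0],
  [0.5,0,0,-0.6,0,0,0],
  [0.5,0,0,-0.9,0,0,0],
])

```text
clock: 22.55
tool_pos: [0.5903, -0.0006, 0.1146]
orientation: [-0.003, 0.087, 0.996, -0.001]
ft_force: [0.2, 0.1, -0.2]
finger_gap: 0.742
finger_force: 0.0
```

Request:
step_arm([
  [0.5,0,0,-0.9,0,0,0],
  [0,0,0,-0.7,0,0,0],
  [0,0,0,0,0,0,0],
  [0,0,0,0,0,0,0],
])

```text
clock: 22.95
tool_pos: [0.592, -0.0002, 0.1808]
orientation: [0.001, 0.087, 0.996, 0.001]
ft_force: [-0.7, 0.4, -0.6]
finger_gap: 0.569
finger_force: 0.0
```

Run:
```python
from h import *
go(.4707,-.4075,.17,76)
for n in ("top","side"):
    p,d=ctrl.grab_frame(n);P=cloud(d,ctrl.camera_info(n))
    for z0,z1 in((.01,.06),(.09,.11)):
        Q=inbox(P,.592,-.001,.035,z0,z1); print(n,'bottle',len(Q),len(Q) and rect(Q))
    for z0,z1 in((.006,.014),(.02,.033)):
        Q=inbox(P,.4705,-.407,.06,z0,z1); print(n,'cover',len(Q),len(Q) and rect(Q))
    Q=inbox(P,.4946,.0164,.06,.023,.034); print(n,'trough',len(Q),len(Q) and rect(Q))
```

```text
t 22.95 pos [ 5.920e-01 -2.000e-04  1.808e-01] yawY 79.97 tilt [0.002 0.001] gap 49.5 N 0.0 F [-0.7  0.4 -0.6] q6 -2.02
  units in tool axes (after turn): [  0.48 -10.61   0.27]  turn wz units: 0.66
top bottle 106 (array([575.3,   2.2]), array([47.4, 19.2]), 85.0)
top bottle 93 (array([589.8,   0.9]), array([20.6, 21.1]), 89.0)
top cover 579 (array([ 470.9, -404.7]), array([63.3, 95.7]), 79.4)
top cover 108 (array([ 469.4, -408.4]), array([13.2, 43.3]), 77.4)
top trough 211 (array([494. ,  17.6]), array([44.1, 90.1]), 79.8)
side bottle 246 (array([583.1,  12.4]), array([48.5, 22.5]), 31.5)
side bottle 90 (array([589.4,   0.8]), array([22.7, 23.5]), 58.2)
side cover 229 (array([ 471.4, -392.1]), array([ 82.6, 107.3]), 76.0)
side cover 58 (array([ 470.3, -407.4]), array([16.5, 41.9]), 73.6)
side trough 245 (array([493.9,  16.6]), array([47.7, 90.6]), 79.7)
```

Request:
step_arm([
  [0.2,0,0,0,0,0,0.58],
  [0.2,0.05,-0.9,0,0,0,0],
  [0.2,0.05,-0.95,0,0,0,0],
  [0.2,0.05,-0.95,0,0,0,0],
  [0.2,0.05,-0.95,0,0,0,0],
  [0.2,0.05,-0.95,0,0,0,0],
  [0.2,0.05,-0.95,0,0,0,0],
  [0.2,0.05,-0.95,0,0,0,0],
])

```text
clock: 23.85
tool_pos: [0.5154, -0.2549, 0.1784]
orientation: [-0.001, 0.117, 0.993, 0.0]
ft_force: [0.1, 0.1, 0.9]
finger_gap: 0.598
finger_force: 0.0
```

Request:
step_arm([
  [0.2,0.05,-0.95,0,0,0,0],
  [0.2,0.06,-0.95,0.3,0,0,0],
  [0.2,0.06,-0.95,0.5,0,0,0],
  [0.2,0.06,-0.65,0.5,0,0,0],
  [0.2,0,-0.5,0.4,0,0,0],
  [0.2,0,0,0,0,0,0],
  [0.2,0,0,0,0,0,0],
  [0.2,0,0,0,0,0,0],
])

```text
clock: 24.65
tool_pos: [0.4709, -0.4067, 0.1122]
orientation: [0.0, 0.117, 0.993, -0.0]
ft_force: [-0.3, -0.6, 1.1]
finger_gap: 0.606
finger_force: 0.0
```

Run:
```python
from h import *
go(.470,-.408,.021,76.5)
c=ctrl.camera_info("wrist");p,d=ctrl.grab_frame("wrist");P=cloud(d,c)
for z0,z1 in((.006,.014),(.02,.033)):
    Q=inbox(P,.4705,-.407,.055,z0,z1); print('cover',len(Q),len(Q) and rect(Q))
cv2.imwrite("pics/w4.png",p[:,:,::-1])
```

```text
t 24.65 pos [ 0.4709 -0.4067  0.1122] yawY 76.56 tilt [ 0. -0.] gap 52.7 N 0.0 F [-0.3 -0.6  1.1] q6 -1.35
  units in tool axes (after turn): [ 0.01 -0.04  2.28]  turn wz units: 0.01
cover 4459 (array([ 471.6, -410.1]), array([50.1, 95.9]), 75.8)
cover 652 (array([ 471.7, -409.8]), array([11.4, 44.5]), 76.2)
```

View pics/w4.png

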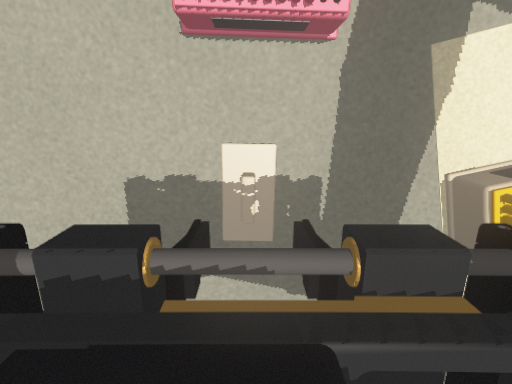

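The cover lies at px (248,192) with its rib in line with the fingers. Its centre from the wrist view is (471.6, -410) mm.

Request:
step_arm([
  [0,0,-0.07,0.5,0,0,0.08],
  [0,0,0,0.7,0,0,0],
  [0,0,0,0.7,0,0,0],
  [0,0,0,0.3,0,0,0],
  [0,0,0,0,0,0,0],
  [0,0,0,0,0,0,0],
], newtons=15)

```text
clock: 25.3
tool_pos: [0.4708, -0.4101, 0.0252]
orientation: [0.001, 0.121, 0.993, -0.001]
ft_force: [0.7, -0.4, -0.4]
finger_gap: 0.503
finger_force: 0.0
```

```bash
python3 -c "
from h import *
go(.4712,-.4095,.0215,76.1)"
```

```text
t 25.30 pos [ 0.4708 -0.4101  0.0252] yawY 76.10 tilt [ 0.002 -0.001] gap 43.8 N 0.0 F [ 0.7 -0.4 -0.4] q6 -1.36
  units in tool axes (after turn): [-0.    0.02  0.09]  turn wz units: -0.0
```

Request:
step_arm([
  [0,0,0,0.08,0,0,0],
  [-1,0,0,0,0,0,0],
  [-1,0,0,0,0,0,0],
  [-1,0,0,0,0,0,0],
  [-1,0,0,0,0,0,0],
  [-1,0,0,0,0,0,0],
  [-1,0,0,0,0,0,0],
  [-1,0,0,0,0,0,0],
])

```text
clock: 26.1
tool_pos: [0.4698, -0.41, 0.0209]
orientation: [0.0, 0.122, 0.993, -0.0]
ft_force: [-0.3, 0.1, 1.8]
finger_gap: 0.136
finger_force: 15.0
```

```bash
python3 -c "
from h import *
go(.494,.017,.17,80)"
```

```text
t 26.10 pos [ 0.4698 -0.41    0.0209] yawY 76.03 tilt [ 0. -0.] gap 11.8 N 15.0 F [-0.3  0.1  1.8] q6 -1.36
  units in tool axes (after turn): [ 1.26 10.62 -3.73]  turn wz units: -0.66
```

Request:
step_arm([
  [-1,0,0,-0.3,0,0,0],
  [-1,0,0,-0.7,0,0,0],
  [-1,0,0,-0.9,0,0,-0.3],
  [-1,0,0,-0.9,0,0,-0.36],
  [-1,0,0,-0.7,0,0,0],
  [-1,0.07,0.5,0,0,0,0],
  [-1,0.11,0.9,0,0,0,0],
  [-1,0.11,0.9,0,0,0,0],
])

```text
clock: 26.9
tool_pos: [0.4742, -0.3166, 0.1617]
orientation: [0.001, 0.088, 0.996, -0.0]
ft_force: [0.2, 0.4, -0.1]
finger_gap: 0.134
finger_force: 15.0
```

Request:
step_arm([
  [-1,0.11,0.9,0,0,0,0],
  [-1,0.11,0.9,0,0,0,0],
  [-1,0.11,0.9,0,0,0,0],
  [-1,0.11,0.9,0,0,0,0],
  [-1,0.11,0.9,0,0,0,0],
  [-1,0.11,0.9,0,0,0,0],
  [-1,0.11,0.9,0,0,0,0],
  [-1,0.11,0.9,0,0,0,0],
])

```text
clock: 27.7
tool_pos: [0.4897, -0.0261, 0.1617]
orientation: [0.001, 0.087, 0.996, 0.0]
ft_force: [0.7, 0.2, -0.0]
finger_gap: 0.135
finger_force: 15.0
```

Request:
step_arm([
  [-1,0.1,0.81,0,0,0,0],
  [-1,0,0.3,0.4,0,0,0],
  [-1,0,0,0.6,0,0,0],
  [-1,0,0,0.5,0,0,0],
  [-1,0,0,0,0,0,0],
  [-1,0,0,0,0,0,0],
  [-1,0,0,0,0,0,0],
])

```text
clock: 28.4
tool_pos: [0.4945, 0.017, 0.1022]
orientation: [0.001, 0.087, 0.996, 0.0]
ft_force: [-0.1, 0.3, 0.2]
finger_gap: 0.139
finger_force: 15.0
```

Run:
```python
from h import *
go(.4933,.0168,.046,80)
c=ctrl.camera_info("wrist");p,d=ctrl.grab_frame("wrist");P=cloud(d,c)
cv2.imwrite("pics/w5.png",p[:,:,::-1])
for n in("wrist","side","top"):
    c=ctrl.camera_info(n);p,d=ctrl.grab_frame(n);P=cloud(d,c)
    s=ctrl.sense()["tool_pos"]
    for z0,z1 in((.02,.034),(s[2]-.016,s[2]-.009)):
        Q=inbox(P,.494,.017,.06,z0,z1); print(n,len(Q),len(Q) and rect(Q))
```

```text
t 28.40 pos [0.4945 0.017  0.1022] yawY 79.99 tilt [0.003 0.001] gap 12.1 N 15.0 F [-0.1  0.3  0.2] q6 -2.11
  units in tool axes (after turn): [ 0.03 -0.01  1.41]  turn wz units: -0.0
wrist 341 (array([455.1,  23.2]), array([43.6,  6.3]), 80.0)
wrist 5428 (array([496.1,  16.4]), array([50. , 96.1]), 80.2)
side 282 (array([493.7,  17.6]), array([45.9, 91.2]), 81.6)
side 268 (array([474.9,  19.1]), array([52.5, 59.1]), 79.7)
top 34 (array([451.6,  24.9]), array([43.7,  4.9]), 80.6)
top 246 (array([460.6,  23.4]), array([49.7, 30. ]), 79.1)
```

View pics/w5.png

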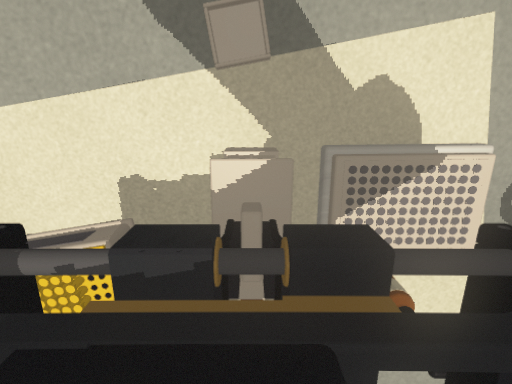

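The wrist view shows the cover at (250,205), right above the trough. Both centres agree within 1 mm and the angles match, so I'll lower it straight down.

Request:
step_arm([
  [-1,0,0,0.5,0,0,0],
  [-1,0,0,0.4,0,0,0],
  [-1,0,0,0.2,0,0,0],
  [-1,0,0,0.15,0,0,0],
  [-1,0,0,0.12,0,0,0],
  [-1,0,0,0,0,0,0],
  [-1,0,0,0,0,0,0],
])

```text
clock: 29.3
tool_pos: [0.4938, 0.0169, 0.0463]
orientation: [0.0, 0.087, 0.996, 0.0]
ft_force: [0.1, 0.4, -0.9]
finger_gap: 0.135
finger_force: 15.0
```

```bash
python3 -c "
from h import *
go(.4933,.0168,.0455,80)"
```

```text
t 29.30 pos [0.4938 0.0169 0.0463] yawY 80.00 tilt [0.001 0.   ] gap 11.8 N 15.0 F [ 0.1  0.4 -0.9] q6 -2.11
  units in tool axes (after turn): [ 0.01 -0.01  0.02]  turn wz units: -0.0
```

Request:
step_arm([
  [-1,0,0,0.03,0,0,0],
  [-1,0,0,0,0,0,0],
  [-0.3,0,0,0,0,0,0],
  [-0.3,0,0,0,0,0,0],
  [-0.3,0,0,0,0,0,0],
  [-0.3,0,0,-0.4,0,0,0],
  [-0.3,0,0,-0.9,0,0,0],
  [-0.3,0,0,-0.9,0,0,0],
])

```text
clock: 30.1
tool_pos: [0.4929, 0.0167, 0.1333]
orientation: [-0.001, 0.087, 0.996, -0.001]
ft_force: [0.7, 0.0, -1.2]
finger_gap: 0.347
finger_force: 0.0
```

Request:
step_arm([
  [-0.3,0,0,-0.9,0,0,0],
  [-0.3,0,0,-0.9,0,0,0],
  [-0.3,0,-0.8,0,0,0,0],
  [-0.3,0.3,-0.9,0,0,0,0],
  [-0.3,0.3,-0.9,0,0,0,0],
  [-0.3,0.3,-0.9,0,0,0,0],
  [-0.3,0.3,-0.9,0,0,0,0],
  [-0.3,0,-0.8,0,0,0,0],
])

```text
clock: 30.9
tool_pos: [0.4081, -0.1807, 0.2049]
orientation: [-0.0, 0.087, 0.996, 0.0]
ft_force: [0.6, 0.1, 0.1]
finger_gap: 0.35
finger_force: 0.0
```

Run:
```python
from h import *
pl=np.array([.5175,.1464])*1000
def pf(c): d=np.array(c)-pl; return np.round([C*d[0]+S*d[1],-S*d[0]+C*d[1]],1)
go(.4,-.2,.2,80)
for n in("top","side"):
    c=ctrl.camera_info(n);p,d=ctrl.grab_frame(n);P=cloud(d,c); cv2.imwrite(f"pics/{n}6.png",p[:,:,::-1])
    for k,x,y,r,z0,z1 in(("plate",.5175,.1464,.09,.007,.035),("coverplate",.494,.017,.058,.026,.040),("rib",.494,.017,.04,.046,.06),("troughwall",.494,.017,.06,.008,.022),("beaker",.539,.28,.035,.05,.08),("bottlecap",.59,.001,.03,.095,.12),("dropper",.609,.13,.025,.005,.08),("jar",.579,.393,.035,.045,.06)):
        Q=inbox(P,x,y,r,z0,z1); 
        if len(Q)>5: q=rect(Q); print(n,k,len(Q),*q,"plate frame",pf(q[0]),"z50",np.median(Q[:,2]).round(4))
```

```text
t 30.90 pos [ 0.4081 -0.1807  0.2049] yawY 79.98 tilt [-0.  0.] gap 30.4 N 0.0 F [0.6 0.1 0.1] q6 -1.69
  units in tool axes (after turn): [ 0.11 -0.51  0.12]  turn wz units: -0.0
top plate 1811 [531.  156.7] [145.2 130.2] 0.3 plate frame [11.5 12.5] z50 0.0288
top beaker 218 [539.2 279. ] [50.8 50.4] 88.8 plate frame [ -1.7 134.4] z50 0.0652
top bottlecap 6 [599.1   0.6] [11.4  0.9] 86.3 plate frame [ 105.7 -129.4] z50 0.106
top dropper 164 [607.4 130. ] [27.6 29.6] 57.5 plate frame [91.4 -0.5] z50 0.0405
top jar 243 [580.1 392.8] [40.9 40.3] 3.4 plate frame [ 18.9 253.5] z50 0.0506
side plate 2243 [527.2 142.3] [157.8 146.1] 66.8 plate frame [10.3 -2.4] z50 0.0292
side coverplate 488 [493.1  15.8] [52.9 97. ] 80.2 plate frame [  -1.4 -132.9] z50 0.0336
side rib 90 [491.6  17.4] [13.1 42.9] 80.3 plate frame [  -3.1 -131.5] z50 0.053
side troughwall 134 [488.7  35. ] [97.5 40.5] 16.4 plate frame [  -9.  -114.7] z50 0.0152
side beaker 322 [539.6 279.9] [51.2 49.5] 83.3 plate frame [ -1.4 135.3] z50 0.0635
side bottlecap 81 [590.1   1.2] [22.4 21.7] 17.1 plate frame [  96.7 -130.4] z50 0.1056
side dropper 239 [606.4 131.1] [44.1 26.9] 57.0 plate frame [90.2  0.4] z50 0.0387
side jar 318 [580.4 394.9] [42.5 39.3] 5.8 plate frame [ 18.8 255.6] z50 0.0516
```

View pics/side6.png

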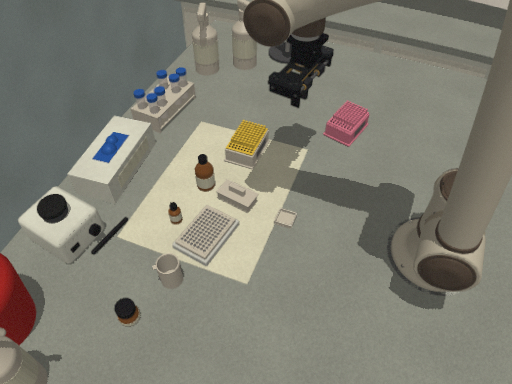

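The side view shows everything in line. The covered trough is at (237,195), the bottle at (205,173), the dropper at (175,213), the beaker at (169,271) and the jar at (126,311). The cover is seated level, with its rib top about 52 mm high. I'm handing it in.

```bash
python3 -c "
from cell import ctrl
print(ctrl.job_done())"
```

```text
the job is handed in; nothing more can be done
None
```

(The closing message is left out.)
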